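Clear the chopping board into the pull-out waste pan

TASK

Clear the rubbish off the raised chopping board: pull the steel pan under it right out by its bar handle, push the lidded plastic tub and the small food tin off the board's edge so that they drop into the pan (slide them, do not lift them), then push the pan fully home again. Leave the pepper mill, the spice jar, the canister and the mug standing where they are.

Things in the scene. Friction and masses are not known exactly. Their poses are not given: they have to be found in the camera images.
- station: raised chopping station, fixed to the table: white plastic board 300 (x) by 380 (y) by 20 mm, upper face 148 mm above the table, on a steel stand open at its +y side. Origin: centre of its underside, on the table. x points roughly away from the robot, y to its left. The steel waste pan runs out from under the board along +y.
- board_edge (a point): middle of the board's +y edge, on the upper face (at x 0, y +190 mm, 148 mm up in the station's frame). The rubbish is to go over this edge. Beware: a wall shelf hangs over the back of the table (underside 640 mm above it, front edge 645 mm ahead of the robot's axis); a wrist raised high over the back half of the board meets it.
- pan (a joint): travel of the waste pan in m: 0 = fully home under the board (front wall level with the board's edge), 0.18 = right out at its stop. It slides stiffly along the station's +y (about 2 N to move) and stays where it is left. It may start a little open.
- pan_handle (a point): middle of the pan's bar handle: round bar 10 mm thick, straight for 120 mm along the station's x, 58 mm in front of the pan's front wall (53 mm clear gap), at 110 mm above the table; it can be straddled from above. Moves with the pan.
- pan_floor (a point): middle of the pan's inner floor, 18 mm above the table; axes as the station's. Inside, the pan is 256 mm along x, 319 mm along y and 96 mm deep (3 mm walls, rim 114 mm above the table, underside of the board at 128 mm). Pulled right out, 180 mm of its length is open to the left of the board's edge.
- tub_mid (a point): rubbish: clear plastic food tub with its blue lid on, too wide to grip; the lid is 100 mm along the tub's own x and 124 mm along its y, the walls below are about 90 by 114 mm; 59 mm tall, 0.2 kg. Point at its centre half-way up. Stands on the board with its long side roughly along the station's x.
- tin_mid (a point): rubbish: emptied small food tin, upright cylinder 57 mm in diameter, 72 mm tall, 0.1 kg. Point at its centre half-way up. Stands on the board.
- mill_mid (a point): dark wooden pepper mill, 58 mm in diameter, 170 mm tall, upright on the board; stays. Point at its centre half-way up.
- jar_mid (a point): spice jar with white cap, 46 mm in diameter, 100 mm tall, upright on the board; stays. Point at its centre half-way up.
- canister_mid (a point): clear sugar canister with white lid, 129 mm in diameter, 203 mm tall, on the table to the right of the board, at the back; stays. Point on its axis, 100 mm up.
- mug_mid (a point): stoneware mug, 117 by 91 mm, 101 mm tall, on the table to the right; stays. Point near its centre, 50 mm up.

How it is judged:
By the outcome, as a careful person would: the job done as asked, in the order asked, and still so for the second after the job is handed in, with the robot touching nothing.
It also fails if it takes over 72 s, if anything falls off the work surface, if the arm or the gripper's body presses on something with over 40 N, if the wrist force passes 120 N, or if a joint passes its speed limit or range.

ROBOT

A 6-joint arm with a two-finger parallel gripper is mounted at the origin on a cart in front of the work surface, level with it; the furniture and walls round the work are solid. World frame = base frame: x ahead of the robot, y to its left, z up, the work surface at z = 0. Lengths are in m, angles in degrees, forces in N, time in s.
With the tool pointing down it reaches from about 0.275 to 1 m from the base axis. Payload 8.4 kg.
Tool frame: the origin (TCP) lies at the very end of the fingers, on their centre line; the grasp point (between the pads) lies 19 mm behind it; z points along the fingers, y is the line along which they close (so a half turn about z gives the same grasp; the last joint's range is limited). The gripper opens to 85 mm and grips with 20 to 120 N. Pads are 22 mm wide; open, the fingers measure 114 mm over their backs; the gripper's body (76 mm by 85 mm) begins 54 mm behind the grasp point. The pads swing forward as they close: fully open they stand 13 mm farther back than shut.
Start: joints at [-76.57, 20.225, 93.587, -0, 66.188, -0.138], TCP at [0.147, -0.608, 0.231] pointing down, gripper open.
Joint ranges: [-150.9, 150.9], [-52.94, 120.26], [3.33, 152.33], [-74.26, 254.26], [0, 154.13], [-172.89, 172.89]. Speed limits (degrees/s): [127.2, 127.2, 159.86, 180, 180, 180].

INTERFACE

Orientations are given as a 3x3 rotation matrix whose columns are the frame's x, y, z axes.
In Python, from workcell import arm, eyes, ticket gives the robot as it stands.
- The arm moves only by the tool play_rows, never from a script. Its argument "motion" is a list of rows, each an object with "hand": the opening, from 0 (shut) to 1 (fully open); "offset": the shift along the world's x, y, z in mm, a list of three; "spin": the turn about the world's z in rad. A call has 1 to 8 rows; each row shifts and turns the commanded pose from where the row before left it; what a row does not reach is not made up. A row lasts 1/8 s, in which the tool goes at most 62.5 mm and 10.7 degrees, less where a joint would pass 70% of its speed; a pose out of reach is approached as far as the arm can. A call is refused whole if a number of a shift passes 62.5 or a number of a turn 0.188, either way. A call with a gripper value outside its range is refused whole. The fingers move at their own pace and stop on an object; the grip force is fixed at half the most. Time passes only in rows, so rows that do not move let the fingers close. It gives the time, the measured TCP pose, the force, the opening and the grip force at its end, in the units of the state.
- arm.get_state(): the state, without advancing time (a new reading comes with each control period).
- eyes.get_image(name): name is "side" or "top"; returns a dict with "frame" (400x640x3 uint8, red, green, blue), "intrinsics" (3x3 intrinsics, pixels), "position" and "attitude" of the camera in the world. Camera axes: x right, y down, z forward; pixel columns grow to the right and rows downward; lengths in m; the calibration is good to about 2 mm. A picture is of the moment at which its call begins. There is no depth.
- ticket.finish_job(): hands the job in; it is judged then, once.
The state is a dict: "time_s": time; "joint_positions": joint angles; "joint_velocities": joint speeds; "joint_torque": joint torques, N m; "ee_pos": TCP position; "tool_rot": TCP orientation; "force": force on the tool from outside, world axes, zero at the start; "torque": the same for the moment, N m; "finger_gap": finger opening in m; "grip_force": force on a finger pad.
Only numpy, scipy, OpenCV 4.12 (cv2) and the standard library are available. Lean on these libraries where they do the work, as an engineer would, in place of code of your own. Each camera call takes 0.05 s, during which the arm holds its last target. There are 200 camera calls.

## Working session

There is one attempt and no reset: what is moved stays moved. The work goes in short steps, Python scripts to look and compute and a tool call to move; the robot and the scene stay as the last step left them, time stands still between calls to the robot, and variables do not carry over. Pictures are saved under pics/ and viewed, at most 10 in all, crops included, and the job is handed in when it is done.

Besides the shell and the picture viewer there is one more tool, called as name(argument=value, ...) on one line, values as JSON. play_rows: Moves the arm, as the interface text tells. Its arguments: {"type":"object","properties":{"motion":{"type":"array","items":{"type":"object","properties":{"hand":{"type":"number"},"offset":{"type":"array","items":{"type":"number"}},"spin":{"type":"number"}}}}},"required":["motion"]}

```bash
mkdir -p pics
cat > h.py <<'E'
import numpy as np, cv2
from workcell import arm, eyes, ticket
def snap(n,f):
    d=eyes.get_image(n); cv2.imwrite('pics/'+f,np.ascontiguousarray(d['frame'][:,:,::-1])); return d
def ray(d,u,v,z):
    K=np.array(d['intrinsics']);R=np.array(d['attitude']);p=np.array(d['position'])
    r=R@np.linalg.inv(K)@np.array([u,v,1.]); return p+r*(z-p[2])/r[2]
def proj(d,P):
    K=np.array(d['intrinsics']);R=np.array(d['attitude']);p=np.array(d['position'])
    q=K@(R.T@(np.array(P)-p)); return q[:2]/q[2]
E
python3 - <<'E'
from h import *
for n in('top','side'):
    d=snap(n,n+'1.png'); print(n,d['position'],np.round(d['attitude'],3).tolist(),d['intrinsics'])
s=arm.get_state(); print(s['ee_pos'],np.round(s['tool_rot'],2).tolist(),s['finger_gap'],s['time_s'])
E
```

```text
top [0.2232135  0.05115808 0.95301544] [[-0.284, -0.906, 0.314], [-0.959, 0.27, -0.088], [-0.005, -0.326, -0.945]] [[377.26466334   0.         315.22606967]
 [  0.         377.26466334 197.38225148]
 [  0.           0.           1.        ]]
side [0.26279567 0.3871047  1.09324708] [[-0.856, -0.456, 0.245], [-0.517, 0.755, -0.404], [-0.001, -0.472, -0.882]] [[371.8284336    0.         311.44480384]
 [  0.         371.8284336  200.71047551]
 [  0.           0.           1.        ]]
[ 0.14650515 -0.60714319  0.23062807] [[0.97, 0.23, -0.0], [0.23, -0.97, 0.0], [0.0, -0.0, -1.0]] 0.08530163757176468 0.1
```

View pics/top1.png

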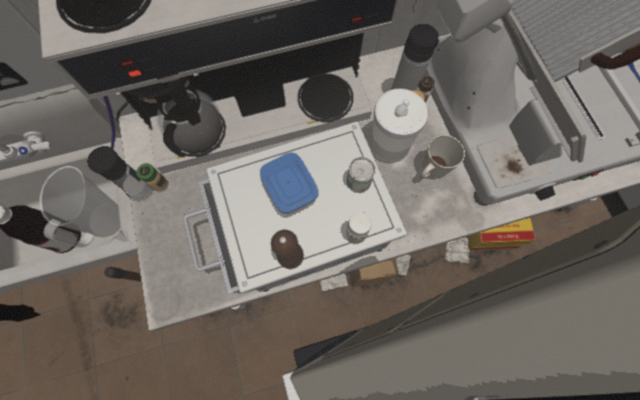

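View pics/side1.png

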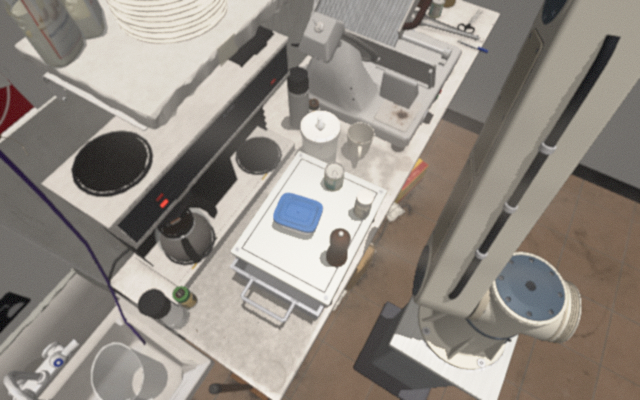

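The top view shows the tub at (289,183), the mill at (287,250), and two small round objects at (361,175) and (358,228). The pan handle is at about (203,240), and the board corners are at about (207,184), (358,128), (402,230) and (240,290). I'll zoom in to tell the tin from the jar.

Run:
```python
from h import *
a=cv2.imread('pics/top1.png')[115:300,175:415]; b=cv2.imread('pics/side1.png')[145:330,225:395]
s=lambda i:cv2.resize(i,None,fx=3.2,fy=3.2,interpolation=cv2.INTER_CUBIC)
cv2.imwrite('pics/c1.png',s(a)); cv2.imwrite('pics/c2.png',s(b))
```

```text
(no output)
```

View pics/c1.png

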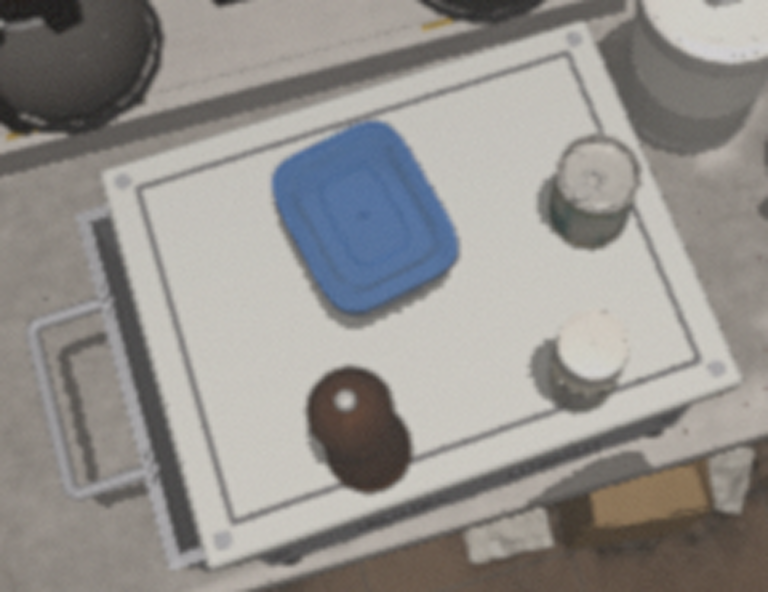

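View pics/c2.png

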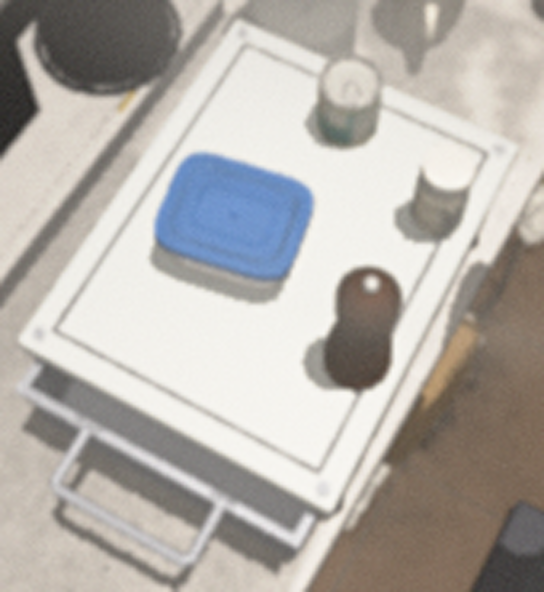

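The crops show that the tin (bare metal lid) is the one at the far back right, c1 (597,175). The jar (white cap) is at c1 (592,345). The pan is slightly open.

```bash
cat > m.py <<'E'
from h import *
T=eyes.get_image('top');S=eyes.get_image('side')
P=dict(A=(105,172,20,342,.148),B=(588,22,238,20,.148),C=(740,380,520,150,.148),D=(212,568,332,510,.148),
tin=(597,175,351,85,.22),jar=(592,345,447,165,.248),mill=(345,400,371,283,.318),tub=(363,216,233,215,.207),
tubc1=(365,118,205,150,.207),
h1=(33,325,57,488,.112),h2=(73,492,188,560,.112))
W={}
for k,(a,b,c,d,z) in P.items():
    p=ray(T,175+a/3.2,115+b/3.2,z);q=ray(S,225+c/3.2,145+d/3.2,z);W[k]=(p+q)/2;print(k,p[:2].round(4),q[:2].round(4))
c=sum(W[k] for k in'ABCD')/4
yv=(W['A']+W['D']-W['B']-W['C'])[:2];xv=(W['A']+W['B']-W['C']-W['D'])[:2]
print(np.hypot(*yv)/2,np.hypot(*xv)/2)
y=yv/np.hypot(*yv);x=xv/np.hypot(*xv); th=(np.arctan2(x[1],x[0])+np.arctan2(-y[0],y[1]))/2
print('centre',c[:2],'yaw',np.degrees(th),np.degrees(np.arctan2(x[1],x[0])),np.degrees(np.arctan2(-y[0],y[1])))
R=np.array([[np.cos(th),-np.sin(th)],[np.sin(th),np.cos(th)]])
for k in W: print(k,'st',(R.T@(W[k]-c)[:2]*1000).round(1))
E
python3 m.py
```

```text
A [0.6292 0.1954] [0.6288 0.1989]
B [ 0.6459 -0.1796] [ 0.6473 -0.1757]
C [ 0.3533 -0.1901] [ 0.3501 -0.1858]
D [0.3339 0.1831] [0.3353 0.1841]
tin [ 0.4979 -0.128 ] [ 0.4973 -0.1251]
jar [ 0.3828 -0.0824] [ 0.3854 -0.082 ]
mill [0.3758 0.0674] [0.3775 0.0693]
tub [0.5192 0.0268] [0.5218 0.0295]
tubc1 [0.588  0.0068] [ 0.5754 -0.0107]
h1 [0.5435 0.2755] [0.5402 0.2777]
h2 [0.4163 0.27  ] [0.4168 0.27  ]
0.3735908419983999 0.2948910028653285
centre [0.49048047 0.00378291] yaw 2.489018831552092 2.3153015285074545 2.6627361345967295
A st [146.8 187.1]
B st [ 148.1 -188. ]
C st [-147.  -185.6]
D st [-147.9  186.4]
tin st [   1.5 -130.5]
jar st [-110.   -81.3]
mill st [-110.9   69.4]
tub st [31.1 23. ]
tubc1 st [90.9 -9.7]
h1 st [ 63.2 270.3]
h2 st [-62.3 269.2]
```

play_rows(motion=[{"hand": 1, "offset": [0, 0, 30], "spin": -0.02}, {"hand": 1, "offset": [0, 0, 40], "spin": -0.03}, {"hand": 1, "offset": [0, 0, 40], "spin": -0.03}, {"hand": 1, "offset": [6, 15, 40], "spin": -0.03}, {"hand": 1, "offset": [12, 32, 0], "spin": -0.03}, {"hand": 1, "offset": [14, 37, 0], "spin": -0.03}, {"hand": 1, "offset": [14, 37, 0], "spin": -0.018}, {"hand": 1, "offset": [14, 37, 0], "spin": 0}])

```text
time_s: 1.2
ee_pos: [0.2069, -0.4482, 0.3812]
tool_rot: [[0.999, 0.048, 0.0], [0.048, -0.999, 0.0], [0.0, -0.0, -1.0]]
force: [0.9, -0.1, 0.1]
finger_gap: 0.0854
grip_force: 0.0
```

play_rows(motion=[{"hand": 1, "offset": [16, 42, 0], "spin": 0}, {"hand": 1, "offset": [16, 42, 0], "spin": 0}, {"hand": 1, "offset": [16, 42, 0], "spin": 0}, {"hand": 1, "offset": [16, 42, 0], "spin": 0}, {"hand": 1, "offset": [16, 42, 0], "spin": 0}, {"hand": 1, "offset": [16, 42, 0], "spin": 0}, {"hand": 1, "offset": [16, 42, 0], "spin": 0}, {"hand": 1, "offset": [16, 42, 0], "spin": 0}])

```text
time_s: 2.2
ee_pos: [0.3348, -0.1121, 0.3814]
tool_rot: [[0.999, 0.049, 0.001], [0.049, -0.999, -0.0], [0.001, 0.0, -1.0]]
force: [0.4, -0.1, 0.3]
finger_gap: 0.0854
grip_force: 0.0
```

play_rows(motion=[{"hand": 1, "offset": [16, 42, 0], "spin": 0}, {"hand": 1, "offset": [16, 42, 0], "spin": 0}, {"hand": 1, "offset": [16, 42, 0], "spin": 0}, {"hand": 1, "offset": [16, 42, 0], "spin": 0}, {"hand": 1, "offset": [16, 42, 0], "spin": 0}, {"hand": 1, "offset": [16, 42, 0], "spin": 0}, {"hand": 1, "offset": [16, 42, 0], "spin": 0}, {"hand": 1, "offset": [8, 20, 0], "spin": 0}])

```text
time_s: 3.2
ee_pos: [0.4549, 0.2022, 0.3809]
tool_rot: [[0.999, 0.05, -0.001], [0.05, -0.999, -0.0], [-0.001, 0.0, -1.0]]
force: [-0.5, -0.1, -0.0]
finger_gap: 0.0857
grip_force: 0.0
```

play_rows(motion=[{"hand": 0.5, "offset": [12, 36, 0], "spin": 0}, {"hand": 0.5, "offset": [12, 34, 0], "spin": 0}, {"hand": 0.5, "offset": [0, 0, -40], "spin": 0}, {"hand": 0.5, "offset": [0, 0, -50], "spin": 0}, {"hand": 0.5, "offset": [0, 0, -50], "spin": 0}, {"hand": 0.5, "offset": [0, 0, -40], "spin": 0}, {"hand": 0.5, "offset": [0, 0, -20], "spin": 0}, {"hand": 0.5, "offset": [0, 0, 0], "spin": 0}])

```text
time_s: 4.2
ee_pos: [0.4777, 0.2693, 0.1799]
tool_rot: [[0.999, 0.048, -0.003], [0.048, -0.999, -0.002], [-0.003, 0.002, -1.0]]
force: [0.6, 0.6, 0.6]
finger_gap: 0.0427
grip_force: 0.0
```

Run:
```python
from h import *
T=eyes.get_image('top');S=eyes.get_image('side')
a=T['frame'][130:320,130:370,::-1];b=S['frame'][200:390,180:420,::-1]
i=np.hstack([cv2.resize(np.ascontiguousarray(q),(400,317),interpolation=cv2.INTER_CUBIC) for q in(a,b)])
cv2.imwrite('pics/g1.png',i)
```

```text
(no output)
```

View pics/g1.png

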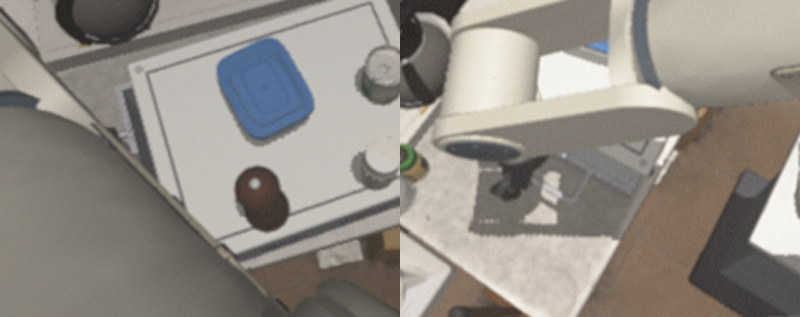

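The arm hides most of both views. What can be seen fits a gripper above the handle, near (510,190) in the right half. I'll lower it gently and watch the force.

play_rows(motion=[{"hand": 0.5, "offset": [0, 3, -25], "spin": -0.006}, {"hand": 0.5, "offset": [0, 0, -25], "spin": 0}, {"hand": 0.5, "offset": [0, 0, -20], "spin": 0}, {"hand": 0.5, "offset": [0, 0, -18], "spin": 0}, {"hand": 0.5, "offset": [0, 0, 0], "spin": 0}])

```text
time_s: 4.92
ee_pos: [0.4784, 0.2732, 0.0929]
tool_rot: [[0.999, 0.043, -0.001], [0.043, -0.999, -0.001], [-0.001, 0.001, -1.0]]
force: [0.8, -0.7, 0.3]
finger_gap: 0.0429
grip_force: 0.0
```

play_rows(motion=[{"hand": 0, "offset": [0, 0, 0], "spin": 0}, {"hand": 0, "offset": [0, 0, 0], "spin": 0}, {"hand": 0, "offset": [0, 0, 0], "spin": 0}, {"hand": 0, "offset": [0, 0, 0], "spin": 0}, {"hand": 0, "offset": [0, 0, 0], "spin": 0}])

```text
time_s: 5.55
ee_pos: [0.4793, 0.2739, 0.0944]
tool_rot: [[0.999, 0.043, 0.002], [0.043, -0.999, 0.001], [0.002, -0.001, -1.0]]
force: [-0.7, 0.0, 5.7]
finger_gap: 0.0076
grip_force: 58.6
```

play_rows(motion=[{"hand": 0, "offset": [-0.5, 12, 0], "spin": 0}, {"hand": 0, "offset": [-1, 22, 0], "spin": 0}, {"hand": 0, "offset": [-1, 24, 0], "spin": 0}, {"hand": 0, "offset": [-1, 24, 0], "spin": 0}, {"hand": 0, "offset": [-1, 24, 0], "spin": 0}, {"hand": 0, "offset": [-1, 22, 0], "spin": 0}, {"hand": 0, "offset": [-0.5, 14, 0], "spin": 0}, {"hand": 0, "offset": [0, 0, 0], "spin": 0}])

```text
time_s: 6.55
ee_pos: [0.4726, 0.4172, 0.0944]
tool_rot: [[0.999, 0.044, 0.001], [0.044, -0.999, 0.002], [0.001, -0.002, -1.0]]
force: [-3.0, 2.4, 7.0]
finger_gap: 0.0077
grip_force: 59.7
```

play_rows(motion=[{"hand": 0, "offset": [-0.5, 8, 0], "spin": 0}, {"hand": 0, "offset": [0, 5, 0], "spin": 0}, {"hand": 0, "offset": [0, 4, 0], "spin": 0}, {"hand": 0, "offset": [0, 2, 0], "spin": 0}, {"hand": 0, "offset": [0, 0, 0], "spin": 0}])

```text
time_s: 7.18
ee_pos: [0.4718, 0.4321, 0.0943]
tool_rot: [[0.999, 0.044, -0.001], [0.044, -0.999, -0.004], [-0.001, 0.004, -1.0]]
force: [-2.7, -11.8, 14.0]
finger_gap: 0.0078
grip_force: 60.5
```

The pan is at its stop: y stalled at 0.432 with 12 N resisting. Next I'll release and lift.

play_rows(motion=[{"hand": 0.5, "offset": [0, -3, 0], "spin": 0}, {"hand": 0.5, "offset": [0, 0, 0], "spin": 0}, {"hand": 0.5, "offset": [0, 0, 0], "spin": 0}, {"hand": 0.5, "offset": [0, 0, 20], "spin": 0}, {"hand": 0.5, "offset": [0, 0, 40], "spin": 0}, {"hand": 0.7, "offset": [0, 0, 50], "spin": 0}, {"hand": 0.8, "offset": [0, 0, 50], "spin": 0}, {"hand": 0.8, "offset": [0, 0, 25], "spin": 0}])

```text
time_s: 8.18
ee_pos: [0.4729, 0.4324, 0.2833]
tool_rot: [[0.999, 0.043, 0.004], [0.043, -0.999, 0.004], [0.004, -0.004, -1.0]]
force: [0.5, -0.5, -0.1]
finger_gap: 0.0685
grip_force: 0.0
```

Run:
```python
from h import *
s=arm.get_state();print(np.round(s['joint_positions'],1),s['ee_pos'].round(4) if hasattr(s['ee_pos'],'round') else s['ee_pos'],s['finger_gap'])
im=cv2.imread('pics/top1.png');T=eyes.get_image('top')
cv2.imwrite('pics/t2.png',np.ascontiguousarray(T['frame'][:,:,::-1]))
hsv=cv2.cvtColor(im,cv2.COLOR_BGR2HSV);m=cv2.inRange(hsv,(95,100,60),(125,255,255));m[:140]=0;m[230:]=0;m[:,:240]=0;m[:,340:]=0
v,u=np.nonzero(m);P=np.array([ray(T,a,b,.205)[:2] for a,b in zip(u,v)])
th=np.radians(2.5);R=np.array([[np.cos(th),-np.sin(th)],[np.sin(th),np.cos(th)]])
Q=(P-[.4905,.0038])@R*1000
print(len(u),Q.min(0),Q.max(0),cv2.minAreaRect(Q.astype(np.float32)))
```

```text
[ 42.3  19.   88.5   0.   72.1 129.8] [0.4729 0.4324 0.2833] 0.06846571138588381
2179 [-29.62310039 -29.87867815] [95.11733162 72.57817334] ((32.61024475097656, 21.475299835205078), (119.31902313232422, 94.14543914794922), 9.670734405517578)
```

View pics/t2.png

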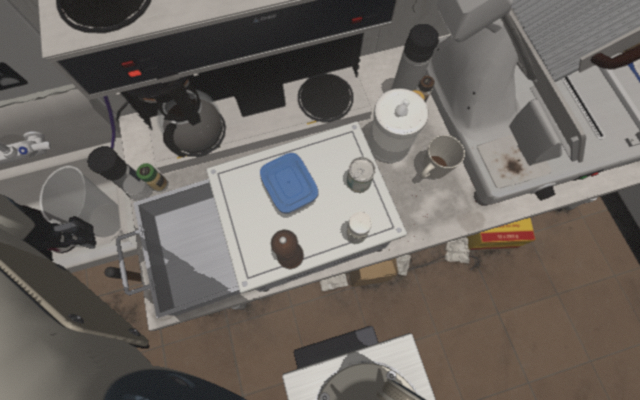

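The pan is fully out and the board is undisturbed; the tub is still at (289,183). Next I'll move over behind the tub, turning the fingers parallel to its long side.

play_rows(motion=[{"hand": 0.8, "offset": [3, -20, 0], "spin": 0.14}, {"hand": 0.8, "offset": [6, -40, 0], "spin": 0.15}, {"hand": 0.8, "offset": [6, -42, 0], "spin": 0.15}, {"hand": 0.8, "offset": [6, -42, 0], "spin": 0.15}, {"hand": 0.8, "offset": [6, -42, 0], "spin": 0.15}, {"hand": 0.8, "offset": [6, -42, 0], "spin": 0.15}, {"hand": 0.8, "offset": [6, -42, 0], "spin": 0.15}, {"hand": 0.8, "offset": [6, -42, 0], "spin": 0.15}])

```text
time_s: 9.22
ee_pos: [0.5172, 0.1182, 0.2791]
tool_rot: [[0.327, 0.945, 0.001], [0.945, -0.327, 0.0], [0.001, 0.001, -1.0]]
force: [1.7, 1.3, 0.5]
finger_gap: 0.0688
grip_force: 0.0
```

play_rows(motion=[{"hand": 0.8, "offset": [6, -42, 0], "spin": 0.15}, {"hand": 0.8, "offset": [5, -42, 0], "spin": 0.15}, {"hand": 0.8, "offset": [5, -42, 0], "spin": 0.15}, {"hand": 0.8, "offset": [4, -38, 0], "spin": 0.1}, {"hand": 0.8, "offset": [0, 0, 0], "spin": 0}])

```text
time_s: 9.85
ee_pos: [0.5372, -0.0465, 0.2789]
tool_rot: [[-0.208, 0.978, 0.001], [0.978, 0.208, -0.0], [-0.001, 0.001, -1.0]]
force: [1.4, -0.9, 0.4]
finger_gap: 0.0684
grip_force: 0.0
```

play_rows(motion=[{"hand": 0.8, "offset": [0, 0, -25], "spin": 0}, {"hand": 0.8, "offset": [0, 0, -40], "spin": 0}, {"hand": 0.8, "offset": [0, 0, -30], "spin": 0}, {"hand": 0.8, "offset": [0, 0, -15], "spin": 0}, {"hand": 0.8, "offset": [0, 0, -5], "spin": 0}, {"hand": 0.8, "offset": [0, 0, 0], "spin": 0}])

```text
time_s: 10.6
ee_pos: [0.5376, -0.0443, 0.164]
tool_rot: [[-0.21, 0.978, 0.001], [0.978, 0.21, 0.0], [-0.0, 0.001, -1.0]]
force: [-0.2, -0.1, 0.7]
finger_gap: 0.0686
grip_force: 0.0
```

play_rows(motion=[{"hand": 0.8, "offset": [-1, 6, 0], "spin": 0}, {"hand": 0.8, "offset": [-1, 8, 0], "spin": 0}, {"hand": 0.8, "offset": [-2, 10, 0], "spin": -0.025}, {"hand": 0.8, "offset": [-2, 12, 0], "spin": -0.03}, {"hand": 0.8, "offset": [-2, 15, 0], "spin": -0.03}, {"hand": 0.8, "offset": [-2, 17, 0], "spin": -0.03}, {"hand": 0.8, "offset": [-2, 17, 0], "spin": -0.03}, {"hand": 0.8, "offset": [-1, 10, 0], "spin": -0.022}])

```text
time_s: 11.6
ee_pos: [0.5241, 0.0514, 0.1639]
tool_rot: [[-0.045, 0.999, 0.001], [0.999, 0.045, -0.0], [-0.0, 0.001, -1.0]]
force: [-0.1, -2.0, 0.9]
finger_gap: 0.0683
grip_force: 1.0
```

Run:
```python
from h import *
T=eyes.get_image('top');S=eyes.get_image('side')
a=T['frame'][110:310,120:420,::-1];b=S['frame'][140:340,180:480,::-1]
i=np.hstack([cv2.resize(np.ascontiguousarray(q),(400,267),interpolation=cv2.INTER_CUBIC) for q in(a,b)])
cv2.imwrite('pics/g2.png',i)
```

```text
(no output)
```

View pics/g2.png

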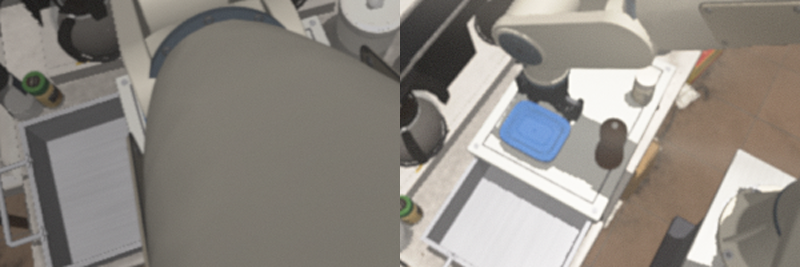

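The tub, at (535,130) in the right half, is square against the fingers and clear of the mill. Next I'll sweep it over the edge.

play_rows(motion=[{"hand": 0.8, "offset": [-1, 14, 0], "spin": 0}, {"hand": 0.8, "offset": [-1, 28, 0], "spin": 0}, {"hand": 0.8, "offset": [-2, 40, 0], "spin": 0}, {"hand": 0.8, "offset": [-2, 44, 0], "spin": 0}, {"hand": 0.8, "offset": [-1, 30, 0], "spin": 0}, {"hand": 0.8, "offset": [0, 0, 0], "spin": 0}, {"hand": 0.8, "offset": [0, 0, 0], "spin": 0}, {"hand": 0.8, "offset": [0, 0, 0], "spin": 0}])

```text
time_s: 12.7
ee_pos: [0.5171, 0.2056, 0.1633]
tool_rot: [[-0.044, 0.999, -0.0], [0.999, 0.044, -0.0], [-0.0, -0.0, -1.0]]
force: [-1.0, 0.1, 0.1]
finger_gap: 0.0679
grip_force: 0.0
```

play_rows(motion=[{"hand": 0.5, "offset": [0, -20, 40], "spin": 0}, {"hand": 0.5, "offset": [0, -40, 40], "spin": 0}, {"hand": 0.5, "offset": [0, -50, 40], "spin": 0}, {"hand": 0.5, "offset": [0, -50, 10], "spin": 0}, {"hand": 0.5, "offset": [0, -50, 0], "spin": 0}, {"hand": 0.5, "offset": [0, -50, 0], "spin": 0}, {"hand": 0.5, "offset": [0, -50, 0], "spin": 0}, {"hand": 0.5, "offset": [0, -50, 0], "spin": 0}])

```text
time_s: 13.7
ee_pos: [0.5164, -0.1548, 0.2925]
tool_rot: [[-0.044, 0.999, 0.0], [0.999, 0.044, -0.0], [-0.0, 0.0, -1.0]]
force: [1.0, 0.2, -0.3]
finger_gap: 0.0426
grip_force: 0.0
```

Run:
```python
from h import *
T=eyes.get_image('top');S=eyes.get_image('side')
cv2.imwrite('pics/T3.png',np.ascontiguousarray(T['frame'][:,:,::-1]));cv2.imwrite('pics/S3.png',np.ascontiguousarray(S['frame'][:,:,::-1]))
a=T['frame'][110:310,120:420,::-1];b=S['frame'][140:340,180:480,::-1]
i=np.hstack([cv2.resize(np.ascontiguousarray(q),(400,267),interpolation=cv2.INTER_CUBIC) for q in(a,b)])
cv2.imwrite('pics/g3.png',i)
```

```text
(no output)
```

View pics/g3.png

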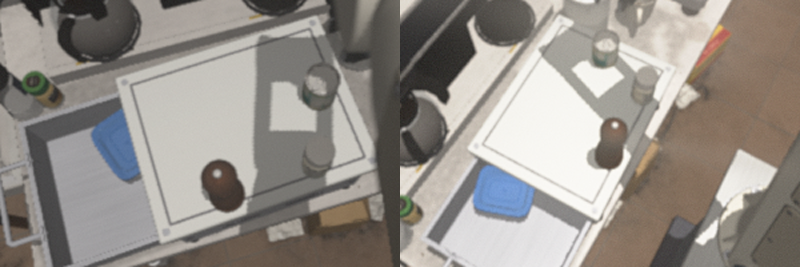

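Run:
```python
from h import *
T=eyes.get_image('top');S=eyes.get_image('side')
th=np.radians(2.5);R=np.array([[np.cos(th),-np.sin(th)],[np.sin(th),np.cos(th)]])
for n,d,(r0,r1,c0,c1) in(('T',T,(150,270,150,260)),('S',S,(240,330,220,330))):
    m=np.zeros((400,640),np.uint8)
    h=cv2.cvtColor(cv2.imread(f'pics/{n}3.png'),cv2.COLOR_BGR2HSV);q=cv2.inRange(h,(95,100,50),(125,255,255));m[r0:r1,c0:c1]=q[r0:r1,c0:c1]
    v,u=np.nonzero(m);P=np.array([ray(d,a,b,.075)[:2] for a,b in zip(u,v)])
    Q=((P-[.4905,.0038])@R*1000).astype(np.float32)
    print(n,len(u),Q.min(0),Q.max(0),cv2.minAreaRect(Q),[cv2.boxPoints(cv2.minAreaRect(Q)).round().tolist()])
    print('tcp px',proj(d,[.5164,-.1548,.2925]).round(), proj(d,[.5164,-.1548,.4]).round())
# tin top again (left panel 321,73 ; right 606,38 )
p=ray(T,120+321*.75,110+73*.749,.22);q=ray(S,180+(606-400)*.75,140+38*.749,.22);print('tin',p,q,((p+q)[:2]/2-[.4905,.0038])@R*1000)
```

```text
T 1024 [ -8.413679 204.17012 ] [119.61836 267.31046] ((55.471981048583984, 235.68585205078125), (127.93094635009766, 62.80619430541992), 0.3929588198661804) [[[-9.0, 267.0], [-8.0, 204.0], [120.0, 205.0], [119.0, 268.0]]]
tcp px [376. 143.] [385. 113.]
S 1169 [ -5.8394814 179.86699  ] [124.28307 268.4977 ] ((58.61249542236328, 211.76644897460938), (119.40626525878906, 93.34133911132812), 19.345596313476562) [[[-13.0, 236.0], [18.0, 148.0], [130.0, 188.0], [99.0, 276.0]]]
tcp px [335. 146.] [338. 119.]
tin [ 0.50931258 -0.13009998  0.22      ] [ 0.50283271 -0.13372601  0.22      ] [   9.63810272 -136.26309609]
```

The tub lies flat in the pan's back corner at st x −13..125 and y up to about 275. That leaves the front (−x) side free for the tin. I'll go behind the tin.

play_rows(motion=[{"hand": 0.5, "offset": [-8, -14, 0], "spin": 0}, {"hand": 0.5, "offset": [-9, -13, 0], "spin": 0}, {"hand": 0.5, "offset": [0, 0, -25], "spin": 0}, {"hand": 0.5, "offset": [0, 0, -40], "spin": 0}, {"hand": 0.5, "offset": [0, 0, -35], "spin": 0}, {"hand": 0.5, "offset": [0, 0, -20], "spin": 0}, {"hand": 0.5, "offset": [0, 0, -12], "spin": 0}, {"hand": 0.5, "offset": [0, 0, 0], "spin": 0}])

```text
time_s: 14.9
ee_pos: [0.4997, -0.1793, 0.16]
tool_rot: [[-0.045, 0.999, -0.001], [0.999, 0.045, 0.0], [0.0, -0.001, -1.0]]
force: [0.9, -0.4, -0.2]
finger_gap: 0.0428
grip_force: 0.0
```

Run:
```python
from h import *
T=eyes.get_image('top');S=eyes.get_image('side')
a=T['frame'][90:290,220:520,::-1];b=S['frame'][90:290,200:500,::-1]
i=np.hstack([cv2.resize(np.ascontiguousarray(q),(400,267),interpolation=cv2.INTER_CUBIC) for q in(a,b)])
cv2.imwrite('pics/g4.png',i)
```

```text
(no output)
```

View pics/g4.png

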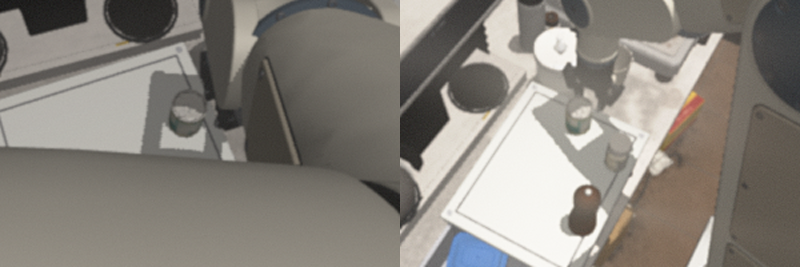

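The gripper is just behind the tin, which stands at (578,108) in the right half, roughly centred between the fingers. Next I'll push it.

play_rows(motion=[{"hand": 0.5, "offset": [0, 8, 0], "spin": 0}, {"hand": 0.5, "offset": [-0.5, 10, 0], "spin": 0}, {"hand": 0.5, "offset": [-0.5, 10, 0], "spin": 0}, {"hand": 0.5, "offset": [-4, 15, 0], "spin": 0}, {"hand": 0.5, "offset": [-4.5, 18, 0], "spin": 0}, {"hand": 0.5, "offset": [-5, 18, 0], "spin": 0}, {"hand": 0.5, "offset": [-5, 18, 0], "spin": 0}, {"hand": 0.5, "offset": [-5, 18, 0], "spin": 0}])

```text
time_s: 16.0
ee_pos: [0.4751, -0.063, 0.1603]
tool_rot: [[-0.045, 0.999, -0.0], [0.999, 0.045, 0.0], [0.0, -0.0, -1.0]]
force: [0.4, -2.4, 3.5]
finger_gap: 0.0427
grip_force: 0.0
```

play_rows(motion=[{"hand": 0.5, "offset": [-5, 18, 0], "spin": 0}, {"hand": 0.5, "offset": [-4, 18, 0], "spin": 0}, {"hand": 0.5, "offset": [-1, 18, 0], "spin": 0}, {"hand": 0.5, "offset": [-1, 18, 0], "spin": 0}, {"hand": 0.5, "offset": [-1, 18, 0], "spin": 0}, {"hand": 0.5, "offset": [-1, 18, 0], "spin": 0}, {"hand": 0.5, "offset": [0, 10, 0], "spin": 0}, {"hand": 0.5, "offset": [0, 0, 0], "spin": 0}])

```text
time_s: 17.0
ee_pos: [0.4622, 0.0544, 0.16]
tool_rot: [[-0.046, 0.999, -0.001], [0.999, 0.046, 0.0], [0.0, -0.001, -1.0]]
force: [0.8, -0.1, 0.8]
finger_gap: 0.0425
grip_force: 0.0
```

Run:
```python
from h import *
T=eyes.get_image('top');S=eyes.get_image('side')
a=T['frame'][110:310,120:420,::-1];b=S['frame'][140:340,180:480,::-1]
i=np.hstack([cv2.resize(np.ascontiguousarray(q),(400,267),interpolation=cv2.INTER_CUBIC) for q in(a,b)])
cv2.imwrite('pics/g5.png',i)
```

```text
(no output)
```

View pics/g5.png

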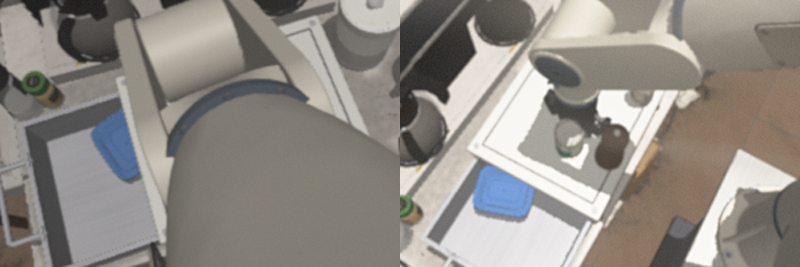

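The tin, at (570,138) in the right half, is nestled between the fingers, and the mill stands untouched beside them. That was my tenth picture, so from here I'll measure numerically. I'll carry on past the mill, then go diagonally over the edge.

play_rows(motion=[{"hand": 0.5, "offset": [-0.5, 12, 0], "spin": 0}, {"hand": 0.5, "offset": [-1, 18, 0], "spin": 0}, {"hand": 0.5, "offset": [-1, 20, 0], "spin": 0}, {"hand": 0.5, "offset": [-1, 20, 0], "spin": 0}, {"hand": 0.5, "offset": [-2, 18, 0], "spin": 0}, {"hand": 0.5, "offset": [-9, 18, 0], "spin": 0}, {"hand": 0.5, "offset": [-11, 18, 0], "spin": 0}, {"hand": 0.5, "offset": [-11, 18, 0], "spin": 0}])

```text
time_s: 18.1
ee_pos: [0.4254, 0.1965, 0.16]
tool_rot: [[-0.044, 0.999, -0.001], [0.999, 0.044, 0.0], [0.0, -0.001, -1.0]]
force: [0.7, 0.9, 0.1]
finger_gap: 0.0429
grip_force: 0.0
```

play_rows(motion=[{"hand": 0.5, "offset": [-2, 14, 0], "spin": 0}, {"hand": 0.5, "offset": [0, 6, 0], "spin": 0}, {"hand": 0.5, "offset": [0, 0, 0], "spin": 0}, {"hand": 0.5, "offset": [0, 0, 0], "spin": 0}, {"hand": 0.5, "offset": [0, 0, 30], "spin": 0}, {"hand": 0.5, "offset": [0, 0, 45], "spin": 0}, {"hand": 0.5, "offset": [10, 0, 45], "spin": 0}, {"hand": 0.5, "offset": [20, 0, 30], "spin": 0}])

```text
time_s: 19.1
ee_pos: [0.4546, 0.2153, 0.3127]
tool_rot: [[-0.045, 0.999, 0.002], [0.999, 0.045, 0.001], [0.001, 0.002, -1.0]]
force: [-0.0, 0.1, 0.3]
finger_gap: 0.0425
grip_force: 0.0
```

play_rows(motion=[{"hand": 0.5, "offset": [2, 15, 0], "spin": -0.15}, {"hand": 0.5, "offset": [2, 25, 0], "spin": -0.16}, {"hand": 0.5, "offset": [2, 25, 0], "spin": -0.16}, {"hand": 0.5, "offset": [2, 25, 0], "spin": -0.16}, {"hand": 0.5, "offset": [2, 25, 0], "spin": -0.16}, {"hand": 0.5, "offset": [2, 25, 0], "spin": -0.16}, {"hand": 0.5, "offset": [2, 25, 0], "spin": -0.16}, {"hand": 0.5, "offset": [2, 25, 0], "spin": -0.16}])

```text
time_s: 20.1
ee_pos: [0.4705, 0.4058, 0.3101]
tool_rot: [[0.943, 0.333, -0.0], [0.333, -0.943, -0.0], [-0.0, 0.0, -1.0]]
force: [0.3, -0.1, -0.2]
finger_gap: 0.0426
grip_force: 0.0
```

play_rows(motion=[{"hand": 0.5, "offset": [1, 15, 0], "spin": -0.16}, {"hand": 0.5, "offset": [0, 9, -20], "spin": -0.143}, {"hand": 0.5, "offset": [0, 0, -10], "spin": 0}, {"hand": 0.5, "offset": [0, 0, 0], "spin": 0}])

```text
time_s: 20.6
ee_pos: [0.4709, 0.4286, 0.2794]
tool_rot: [[0.999, 0.045, -0.001], [0.045, -0.999, -0.002], [-0.002, 0.001, -1.0]]
force: [-0.4, -0.3, -0.1]
finger_gap: 0.0427
grip_force: 0.0
```

Run:
```python
from h import *
T=eyes.get_image('top');f=np.ascontiguousarray(T['frame'][:,:,::-1])
g=cv2.absdiff(f,cv2.imread('pics/t2.png')).max(2);cv2.imwrite('pics/T6.png',f)
th=np.radians(2.5);R=np.array([[np.cos(th),-np.sin(th)],[np.sin(th),np.cos(th)]])
m=((cv2.GaussianBlur(g,(3,3),0)>22)*255).astype(np.uint8)
m=cv2.morphologyEx(m,cv2.MORPH_OPEN,np.ones((3,3),np.uint8))
n,l,st,c=cv2.connectedComponentsWithStats(m)
for i in range(1,n):
    if st[i,4]>25:
        for z in(.055,): print(st[i].tolist(),c[i].round(), f[l==i].mean(0).round(), ((ray(T,*c[i],z)[:2]-[.4905,.0038])@R*1000).round())
# predicted pan opening outline px
for q in((128,190),(-128,190),(-128,370),(128,370)):
    print(q,proj(T,[*(R@np.array(q)/1000+[.4905,.0038]),.114]).round())
print(proj(T,[.4725,.4325,.11]))
```

```text
[259, 152, 60, 66, 2743] [288. 184.] [188. 194. 197.] [85. 16.]
[342, 157, 31, 37, 687] [357. 178.] [188. 194. 197.] [  45. -155.]
[364, 158, 12, 16, 87] [371. 165.] [183. 189. 192.] [  67. -202.]
[188, 192, 38, 56, 1261] [207. 220.] [146. 111.  87.] [ 60. 234.]
[69, 216, 10, 7, 53] [ 73. 219.] [95. 97. 99.] [173. 548.]
[49, 223, 48, 47, 555] [ 73. 249.] [63. 64. 66.] [ 96. 558.]
[54, 224, 8, 7, 40] [ 57. 227.] [44. 44. 44.] [165. 588.]
[65, 225, 16, 7, 60] [ 73. 228.] [83. 81. 82.] [148. 551.]
[268, 231, 9, 23, 88] [271. 242.] [109. 114. 120.] [-43. 101.]
[294, 235, 5, 9, 32] [296. 239.] [147. 154. 157.] [-56.  41.]
[298, 246, 7, 20, 73] [301. 255.] [143. 148. 153.] [-99.  42.]
[212, 251, 23, 29, 278] [225. 266.] [125. 134. 131.] [-62. 221.]
[0, 257, 80, 75, 1032] [ 37. 296.] [82. 90. 95.] [ 12. 652.]
[199, 260, 4, 7, 26] [201. 263.] [120. 138. 136.] [-38. 274.]
[276, 260, 6, 7, 27] [278. 263.] [100. 105. 111.] [-98.  99.]
[207, 264, 9, 6, 31] [211. 267.] [172. 184. 190.] [-54. 252.]
(128, 190) [212. 182.]
(-128, 190) [240. 285.]
(-128, 370) [158. 313.]
(128, 370) [137. 205.]
[121.58220609 265.4494561 ]
```

Run:
```python
from h import *
T=eyes.get_image('top');a=cv2.imread('pics/t2.png');b=cv2.imread('pics/T6.png');z=cv2.imread('pics/top1.png')
def shift(a,b,r0,r1,c0,c1):
    t=cv2.resize(a[r0:r1,c0:c1],None,fx=8,fy=8,interpolation=cv2.INTER_CUBIC);s=cv2.resize(b[r0-6:r1+6,c0-6:c1+6],None,fx=8,fy=8,interpolation=cv2.INTER_CUBIC)
    _,v,_,p=cv2.minMaxLoc(cv2.matchTemplate(s,t,cv2.TM_CCOEFF_NORMED));return (np.array(p)/8-6).round(2),round(v,3)
for n,q in dict(mill=(226,272,266,308),milltop=(228,250,268,302),millbase=(248,272,270,306),jar=(208,246,342,374),corner=(220,240,390,410),canister=(90,160,370,425)).items(): print(n,shift(a,b,*q),shift(z,a,*q))
def dark(i): 
    m=(i[220:280,255:320].max(2)<95); v,u=np.nonzero(m); return len(u),u.mean()+255,v.mean()+220,u.min()+255,u.max()+255,v.min()+220,v.max()+220
print(dark(a),dark(b))
print(proj(T,[.377,.068,.148])-proj(T,[.377,.078,.148]),proj(T,[.377,.068,.148])-proj(T,[.387,.068,.148]))
```

```text
mill (array([-1.38,  0.  ]), 0.996) (array([0., 0.]), 1.0)
milltop (array([-1.38, -0.12]), 0.998) (array([0., 0.]), 0.999)
millbase (array([-1.25,  0.12]), 0.994) (array([0., 0.]), 0.999)
jar (array([0., 0.]), 0.999) (array([0., 0.]), 0.999)
corner (array([0., 0.]), 0.998) (array([0., 0.]), 0.998)
canister (array([0., 0.]), 0.999) (array([0., 0.]), 0.999)
(919, np.float64(288.94450489662677), np.float64(252.69640914036995), np.int64(271), np.int64(319), np.int64(230), np.int64(279)) (930, np.float64(287.9150537634409), np.float64(252.71720430107527), np.int64(270), np.int64(319), np.int64(230), np.int64(279))
[ 4.51098853 -1.32714232] [1.22003134 4.44539848]
```

The tin is in the pan at about st (−62, 221). The jar and canister haven't moved. The mill was brushed about 3 mm and still stands; a correction would risk more than it mends. Now I'll close the pan.

play_rows(motion=[{"hand": 0.5, "offset": [0, 3, -30], "spin": 0}, {"hand": 0.5, "offset": [0, 0, -45], "spin": 0}, {"hand": 0.5, "offset": [0, 0, -45], "spin": 0}, {"hand": 0.5, "offset": [0, 0, -35], "spin": 0}, {"hand": 0.5, "offset": [0, 0, -20], "spin": 0}, {"hand": 0.5, "offset": [0, 0, -10], "spin": 0}, {"hand": 0.5, "offset": [0, 0, 0], "spin": 0}])

```text
time_s: 21.58
ee_pos: [0.4714, 0.4328, 0.0957]
tool_rot: [[0.999, 0.043, 0.0], [0.043, -0.999, 0.0], [0.0, -0.0, -1.0]]
force: [0.8, 0.5, 0.2]
finger_gap: 0.0426
grip_force: 0.0
```

play_rows(motion=[{"hand": 0, "offset": [0, 0, 0], "spin": 0}, {"hand": 0, "offset": [0, 0, 0], "spin": 0}, {"hand": 0, "offset": [0, 0, 0], "spin": 0}, {"hand": 0, "offset": [0, 0, 0], "spin": 0}, {"hand": 0, "offset": [0, 0, 0], "spin": 0}])

```text
time_s: 22.2
ee_pos: [0.4717, 0.4321, 0.0967]
tool_rot: [[0.999, 0.043, 0.001], [0.043, -0.999, -0.0], [0.001, 0.001, -1.0]]
force: [0.4, -5.5, 6.5]
finger_gap: 0.0071
grip_force: 58.7
```

play_rows(motion=[{"hand": 0, "offset": [0.5, -10, 0], "spin": 0}, {"hand": 0, "offset": [1, -18, 0], "spin": 0}, {"hand": 0, "offset": [1, -22, 0], "spin": 0}, {"hand": 0, "offset": [1, -22, 0], "spin": 0}, {"hand": 0, "offset": [1, -22, 0], "spin": 0}, {"hand": 0, "offset": [1, -20, 0], "spin": 0}, {"hand": 0, "offset": [0.5, -16, 0], "spin": 0}, {"hand": 0, "offset": [0, 0, 0], "spin": 0}])

```text
time_s: 23.2
ee_pos: [0.4779, 0.3015, 0.0966]
tool_rot: [[0.999, 0.042, 0.002], [0.042, -0.999, 0.0], [0.002, -0.0, -1.0]]
force: [0.3, -2.3, 8.0]
finger_gap: 0.008
grip_force: 60.0
```

play_rows(motion=[{"hand": 0, "offset": [0.5, -14, 0], "spin": 0}, {"hand": 0, "offset": [0.5, -14, 0], "spin": 0}, {"hand": 0, "offset": [0.5, -10, 0], "spin": 0}, {"hand": 0, "offset": [0, -6, 0], "spin": 0}, {"hand": 0, "offset": [0, -4, 0], "spin": 0}, {"hand": 0, "offset": [0, 0, 0], "spin": 0}])

```text
time_s: 23.95
ee_pos: [0.4801, 0.2545, 0.0966]
tool_rot: [[0.999, 0.043, 0.003], [0.043, -0.999, 0.001], [0.003, -0.001, -1.0]]
force: [2.6, -2.9, 7.5]
finger_gap: 0.0074
grip_force: 60.1
```

play_rows(motion=[{"hand": 0, "offset": [0, -2, 0], "spin": 0}, {"hand": 0, "offset": [0, -2, 0], "spin": 0}, {"hand": 0, "offset": [0, -1, 0], "spin": 0}, {"hand": 0, "offset": [0, 0, 0], "spin": 0}])

```text
time_s: 24.45
ee_pos: [0.4802, 0.2521, 0.0967]
tool_rot: [[0.999, 0.042, 0.004], [0.042, -0.999, 0.005], [0.004, -0.005, -1.0]]
force: [-0.0, 13.6, 2.4]
finger_gap: 0.0078
grip_force: 59.6
```

It's at the stop: exactly 180 mm of travel with a 13 N reaction. Next I'll release and retreat.

play_rows(motion=[{"hand": 0.5, "offset": [0, 0, 0], "spin": 0}, {"hand": 0.5, "offset": [0, 0, 0], "spin": 0}, {"hand": 0.5, "offset": [0, 2, 0], "spin": 0}, {"hand": 0.5, "offset": [0, 0, 15], "spin": 0}, {"hand": 0.5, "offset": [0, 0, 40], "spin": 0}, {"hand": 0.5, "offset": [0, 0, 50], "spin": 0}, {"hand": 0.5, "offset": [0, 10, 50], "spin": 0}, {"hand": 0.5, "offset": [0, 50, 30], "spin": 0}])

```text
time_s: 25.45
ee_pos: [0.4795, 0.3109, 0.2845]
tool_rot: [[0.999, 0.04, 0.003], [0.04, -0.999, 0.001], [0.004, -0.001, -1.0]]
force: [0.6, 0.4, 0.0]
finger_gap: 0.0428
grip_force: 0.0
```

play_rows(motion=[{"hand": 0.5, "offset": [0, 50, 20], "spin": 0}, {"hand": 0.5, "offset": [0, 50, 0], "spin": 0}, {"hand": 0.5, "offset": [0, 40, 0], "spin": 0}, {"hand": 0.5, "offset": [0, 0, 0], "spin": 0}, {"hand": 0.5, "offset": [0, 0, 0], "spin": 0}])

```text
time_s: 26.08
ee_pos: [0.4784, 0.451, 0.3007]
tool_rot: [[0.999, 0.043, -0.0], [0.043, -0.999, -0.001], [-0.0, 0.001, -1.0]]
force: [0.6, 0.1, 0.2]
finger_gap: 0.0428
grip_force: 0.0
```

Run:
```python
from h import *
T=eyes.get_image('top');f=np.ascontiguousarray(T['frame'][:,:,::-1])
print(arm.get_state()['ee_pos'])
g=cv2.GaussianBlur(cv2.absdiff(f,cv2.imread('pics/top1.png')).max(2),(3,3),0)
m=((g>25)*255).astype(np.uint8)
n,l,st,c=cv2.connectedComponentsWithStats(m)
for i in range(1,n):
    if st[i,4]>40: print(st[i].tolist(),c[i].round(),f[l==i].mean(0).round())
# handle bar: bright-line profile along +y through handle centre
th=np.radians(2.5);R=np.array([[np.cos(th),-np.sin(th)],[np.sin(th),np.cos(th)]])
for x in(-40,0,40):
    r=[]
    for y in range(225,290,3):
        u,v=proj(T,[*(R@np.array([x,y])/1000+[.4905,.0038]),.112]);r.append(int(cv2.getRectSubPix(f,(1,1),(float(u),float(v)))[0,0].mean()))
    print(x,r)
```

```text
[0.47859539 0.45064433 0.30073163]
[259, 152, 60, 66, 2709] [288. 184.] [186. 192. 195.]
[342, 157, 31, 37, 625] [356. 178.] [186. 193. 195.]
[364, 158, 12, 18, 93] [370. 165.] [176. 182. 184.]
[135, 183, 119, 139, 5148] [190. 279.] [91. 95. 99.]
[0, 202, 13, 23, 227] [  5. 213.] [33. 33. 33.]
[615, 212, 25, 55, 592] [630. 233.] [31. 32. 33.]
[0, 215, 238, 185, 12539] [ 84. 331.] [50. 52. 53.]
[373, 219, 259, 121, 7480] [517. 278.] [71. 84. 99.]
[193, 221, 13, 45, 200] [199. 242.] [137. 139. 143.]
[202, 223, 13, 39, 157] [208. 243.] [ 94.  98. 102.]
[268, 229, 14, 38, 150] [273. 247.] [101. 106. 112.]
[290, 231, 15, 38, 135] [298. 250.] [143. 149. 153.]
[340, 256, 38, 17, 243] [361. 263.] [154. 161. 167.]
[290, 268, 350, 132, 21235] [504. 346.] [ 91. 102. 115.]
[358, 328, 18, 15, 167] [367. 335.] [84. 81. 82.]
[86, 334, 6, 15, 47] [ 89. 340.] [63. 67. 70.]
[0, 348, 18, 52, 664] [  6. 375.] [102. 110. 114.]
[489, 391, 151, 9, 683] [584. 397.] [69. 82. 98.]
[466, 397, 18, 3, 46] [474. 398.] [70. 82. 97.]
-40 [140, 124, 98, 89, 109, 129, 123, 138, 149, 140, 137, 139, 140, 139, 135, 136, 140, 137, 133, 130, 130, 128]
0 [138, 123, 94, 92, 116, 133, 122, 137, 149, 139, 135, 135, 136, 136, 136, 135, 133, 133, 130, 132, 135, 133]
40 [88, 86, 92, 107, 126, 133, 123, 136, 149, 138, 133, 134, 133, 133, 134, 132, 134, 135, 136, 135, 134, 133]
```

The bar shows at st y ≈ 249 mm (home is 248), nothing is out of place on the board, and the arm is clear.

```bash
python3 -c "
from workcell import ticket
print(ticket.finish_job())"
```

```text
the job is handed in; nothing more can be done
None
```

The job is handed in at about 26 s: the tub and tin are in the pan, the pan is fully home, and the jar and canister did not move (the mug was never approached), but I brushed the pepper mill about 3 mm and left it standing there.

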